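# Set the hob one click and start it

### The arm

A 6-joint arm with a two-finger parallel gripper is mounted at the origin on the work surface. World frame = base frame: x ahead of the robot, y to its left, z up, the work surface at z = 0. Lengths are in m, angles in rad, forces in N, time in s.
With the tool pointing down it reaches from about 0.35 to 0.85 m from the base axis. Payload 8.1 kg.
Tool frame: the origin (TCP) lies at the very end of the fingers, on their centre line; the grasp point (between the pads) lies 19 mm behind it (env.hold_point_z is the distance from the TCP to the grasp point, in m); z points along the fingers, y is the direction in which the jaws open and shut (so a half turn about z gives the same grasp; the last joint's range is limited). The gripper opens to 85 mm and grips with 20 to 120 N. Pads are 22 mm wide; open, the fingers measure 114 mm over their backs; the gripper's body (76 mm by 85 mm) begins 54 mm behind the grasp point. The pads swing forward as they close: fully open they stand 13 mm farther back than shut.
Start: joints at [1.084, 0.13, 1.488, -0, 1.523, -0.085], TCP at [0.235, 0.552, 0.231] pointing down, gripper open.
Joint ranges: [-2.96, 2.96], [-0.89, 2.26], [0.02, 2.5], [-1.34, 4.48], [0, 2.73], [-2.66, 2.66]. Speed limits (rad/s): [2.39, 2.39, 2.79, 3.14, 3.14, 3.14].

### API

Orientations are given as a 3x3 rotation matrix whose columns are the frame's x, y, z axes.
In Python, from station import env gives the robot as it stands.
- The arm moves only by the shell command python3 -m crank 'ROWS' [FORCE]. ROWS is JSON, a list that holds one entry, the list of rows, each a list of 5 numbers: the shift along the tool's x, y, z in cm, then the turn about the tool's z in degrees, then the closure, from 0 (fully open) to 1 (shut). In form: [[[x, y, z, turn, gripper], ...]]. A call has 1 to 12 rows; each row shifts and turns the pose as measured when the row begins, along the tool's axes as they then stand; what a row does not reach is not made up. A row lasts 1/8 s, in which the tool goes at most 62.5 mm and 10.7 degrees, less where a joint would pass 70% of its speed; a pose out of reach is approached as far as the arm can. A call is refused whole if a number of a shift passes 6.25 or a number of a turn 10.7, either way. A call with a gripper value outside its range is refused whole. The fingers move at their own pace and stop on an object; FORCE is the grip in N (left out, the last holds). Time passes only in rows, so rows that do not move let the fingers close. It gives the time, the measured TCP pose, the force and the opening at its end, in the units of the state.
- env.get_obs(): the state, without advancing time (a new reading comes with each control period).
- env.camera(name): name is "side" or "top"; returns a dict with "img" (384x512x3 uint8, red, green, blue), "z_map" (384x512 float32, m along the optical axis (not along the pixel's ray), 0 where there is no reading), "K" (3x3 intrinsics, pixels), "distortion" ([k1, k2, p1, p2, k3] as OpenCV has them; the pictures are not rectified), "rvec" (rotation vector, rad) and "tvec" (3), from world to camera coordinates, as OpenCV has them. Camera axes: x right, y down, z forward; pixel columns grow to the right and rows downward; lengths in m; the calibration is good to about 2 mm. A picture is of the moment at which its call begins.
- env.close_job(): hands the job in, once; it reports no verdict.
The state is a dict: "time": time; "joint_positions": joint angles; "joint_vel": joint speeds; "tau": joint torques, N m; "position": TCP position; "ee_rot": TCP orientation; "ft_force": force on the tool from outside, world axes, zero at the start; "wrist_torque": the same for the moment, N m; "finger_gap": finger opening in m.
Only numpy, scipy, OpenCV 4.12 (cv2) and the standard library are available. Lean on these libraries where they do the work, as an engineer would, in place of code of your own. Each camera call takes 0.05 s, during which the arm holds its last target. There are 200 camera calls.

### The job

Rub the hob's big flat knurled dial round clockwise (seen from above) with a fingertip until it clicks into its next position, the middle mark, and no further. Then press the green start key all the way in and let it come back out, keeping off the red stop key. Do not pick up or shove the pan, jar or bowl.

Things in the scene. Friction and masses are not known exactly. Their poses are not given: they have to be found in the camera images.
- hob: Aluminium portable induction hob, 380 x 320 x 60 mm, fixed; origin at the centre of its underside on the worktop. Its -x side (towards the robot, yaw within 0.35 rad) is the flat control deck, top 60 mm up; black glass on the +x side. In this frame the dial's axis is at (-125, 0) mm, the two keys at (-125, +115) and (-125, -115) mm; the keys may change places.
- dial_face (a point): Centre of the flat top of the black dial, on its vertical axis, 80 mm above the worktop. 100 mm across (too wide to pinch), 18 mm thick, knurled rim, white pointer painted on top. Sprung shaft: from about 2 N it sinks 1 mm per 1.5 N, at most 8 mm. A fingertip pressed on the top with about 8 N, 30 mm from the axis, and moved round in an arc drags it along by friction.
- dial (a joint): Dial angle, rad, growing clockwise seen from above. Clicks: 0 (off, small blue mark; starts here), 0.8 (simmer, middle orange mark, pointer along the hob's +x), 1.6 (boil, large orange mark). Resists with up to about 0.06 N m. Let go between 0.45 and 1.15 it snaps to 0.8 by itself; below 0.35 it returns to 0. Stops at -0.15 and 1.75.
- start_top (a point): Centre of the top of the green start key, a round spring button 30 mm across in a dark housing; it presses straight down.
- start (a joint): Green key travel in m, 0 released, 0.006 fully down; about 5 N takes it fully down and it springs back.
- stop_top (a point): Centre of the top of the red stop key, same size and height as the green one; not to be pressed.
- stop (a joint): Red key travel in m, 0 released, 0.006 fully down.
- pan_center (a point): Middle of a loose steel pan, half-way up (22 mm above its foot), standing on the hob's glass: 184 mm across, 45 mm high, top 106 mm above the worktop, with a black handle reaching 240 mm out from its centre. To be left alone.
- jar_center (a point): Middle of a loose spice jar with a red cap, 56 mm across, 85 mm high, on the worktop left of the hob. To be left alone.
- bowl_center (a point): Middle of a loose white bowl, 110 mm across, 45 mm high, on the worktop right of the hob. To be left alone.

How it is judged:
On the way, in this order (a step that is already met when the one before it is completed fails the run):
1. the dial has clicked into the middle position (value of joint dial between 0.65 and 0.95 rad), for 0.4 s.
2. the green start key is pressed all the way in (value of joint start above 0.0045 m), for 0.05 s.
At the end, for the whole second after the job is handed in: The dial rests in its middle click (0.8 rad, within 0.15), both keys are out (under 1 mm of travel), and the pan, jar and bowl are within 20 mm of where they stood (all of step 1 and velocity of joint dial between -0.05 and 0.05 rad/s and value of joint each of start, stop below 0.001 m and not (distance of pan_center from where it was at the start of the episode above 0.02 m) and not (distance of jar_center from where it was at the start of the episode above 0.02 m) and not (distance of bowl_center from where it was at the start of the episode above 0.02 m)); the robot touches nothing.
It fails at once if the dial was turned past the middle position towards the third (value of joint dial above 1.25 rad).
It fails at once if the start key was pressed before the dial was on the middle position (value of joint start above 0.003 m and not (value of joint dial between 0.65 and 0.95 rad)).
It fails at once if the red stop key was pressed (value of joint stop above 0.003 m).
It fails at once if the pan, jar or bowl was shoved or lifted (distance of any of pan_center, jar_center, bowl_center from where it was at the start of the episode above 0.03 m).
It also fails if it takes over 38 s, if anything falls off the work surface, if the arm or the gripper's body presses on something with over 40 N, if the wrist force passes 120 N, or if a joint passes its speed limit or range.

## Working session

There is one attempt and no reset: what is moved stays moved. The work goes in short steps, Python scripts to look and compute and a shell command to move; the robot and the scene stay as the last step left them, time stands still between calls to the robot, and variables do not carry over. Pictures are saved under pics/ and viewed, about 8 in all and at most 12, crops included, and the job is handed in when it is done.

```bash
mkdir -p pics; cat > h.py <<'E'
from station import env
import numpy as np, cv2
def cam(n,save=None):
    c=env.camera(n)
    if save: cv2.imwrite('pics/'+save,cv2.cvtColor(c['img'],cv2.COLOR_RGB2BGR))
    return c
def world(c,uv,z=None):
    "pixels -> world, by depth, or on plane z"
    uv=np.array(uv,float).reshape(-1,1,2)
    K=np.array(c['K'],float);d=np.array(c['distortion'],float)
    n=cv2.undistortPoints(uv,K,d)[:,0]
    R=cv2.Rodrigues(np.array(c['rvec'],float))[0];t=np.array(c['tvec'],float).ravel()
    r=np.c_[n,np.ones(len(n))]
    if z is None:
        i=uv[:,0].round().astype(int); zz=c['z_map'][i[:,1],i[:,0]]
        return (r*zz[:,None]-t)@R
    o=-R.T@t; w=r@R
    return o+w*((z-o[2])/w[:,2])[:,None]
E
python3 - <<'E'
from h import *
c=cam('top','t1.png');s=cam('side','s1.png')
o=env.get_obs();print({k:np.round(v,3).tolist() for k,v in o.items()})
hsv=cv2.cvtColor(c['img'],cv2.COLOR_RGB2HSV)
for n,lo,hi in(('green',(45,100,60),(80,255,255)),('redlo',(0,140,80),(6,255,255)),('redhi',(174,140,80),(180,255,255)),('orange',(8,140,120),(22,255,255)),('blue',(95,120,80),(125,255,255))):
    k,l,st,ce=cv2.connectedComponentsWithStats(cv2.inRange(hsv,lo,hi))
    for i in range(1,k):
        if st[i,4]>6: print(n,st[i],ce[i].round(1),world(c,[ce[i]]).round(4),world(c,[ce[i]],.06).round(4))
E
```

```text
{'time': 0.1, 'joint_positions': [1.084, 0.131, 1.489, 0.0, 1.523, -0.085], 'joint_vel': [-0.0, -0.002, -0.002, 0.002, -0.001, -0.0], 'tau': [0.002, -57.095, -50.195, -0.0, 0.008, 0.0], 'position': [0.234, 0.552, 0.23], 'ee_rot': [[-0.92, 0.391, -0.001], [0.391, 0.92, -0.002], [0.0, -0.002, -1.0]], 'ft_force': [0.42, 0.426, 0.416], 'wrist_torque': [0.056, 0.005, 0.007], 'finger_gap': 0.085}
green [259 237  13  14 141] [265.1 243.5] [[0.4823 0.0189 0.0809]] [[0.4838 0.0192 0.06  ]]
redlo [197 216  22  22 367] [207.5 226.5] [[0.519  0.154  0.0812]] [[0.5212 0.1568 0.06  ]]
redlo [358 232  14  14 153] [364.6 238.7] [[ 0.4979 -0.2093  0.0855]] [[ 0.5001 -0.214   0.06  ]]
orange [310 212   5   5  18] [312.3 214.1] [[ 0.556  -0.0917  0.0572]] [[ 0.5556 -0.0915  0.06  ]]
orange [330 219   6   6  32] [332.5 221.5] [[ 0.5388 -0.139   0.0623]] [[ 0.539  -0.1393  0.06  ]]
```

View pics/t1.png

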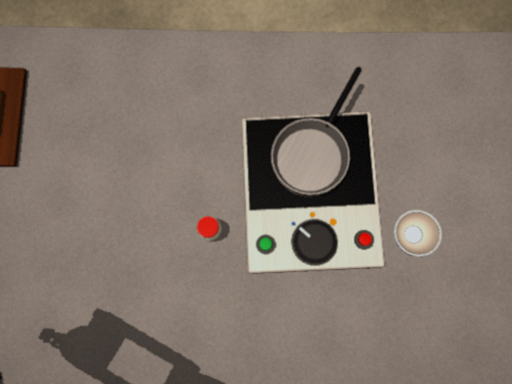

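View pics/s1.png

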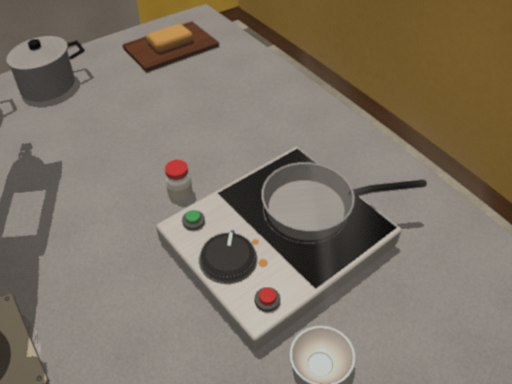

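The top view shows the green key at (265,243), the red key at (365,239) and the dial at about (315,242), with its pointer up-left at the blue mark (293,223). The jar's red cap is at (208,227), and the pan is well behind the deck. The side view agrees.

The midpoint of the keys puts the dial axis at about (0.490, -0.095), with hob yaw of about 0.068. Next I'll align the tool with the hob and move towards it, staying high.

```bash
python3 -m crank '[[[0,0,0,-9,1],[0,0,0,-9,1],[0,0,0,-9,1],[-1.6,-6,0,0,1],[-1.6,-6,0,0,1],[-1.6,-6,0,0,1],[-1.6,-6,0,0,1],[-1.6,-6,0,0,1],[-1.6,-6,0,0,1],[-1.6,-6,0,0,1],[-1.6,-6,0,0,1],[-1.6,-6,0,0,1]]]' 40
cat >> h.py <<'E'
G=np.array([.4823,.0189]);Rd=np.array([.4979,-.2093]);D=(G+Rd)/2
def togo(p,z):
    "world target -> cm in tool axes; also hob-frame finger position"
    o=env.get_obs();R=np.array(o['ee_rot']);q=np.array(o['position'])
    print('t',round(o['time'],2),'pos',q.round(4),'F',np.round(o['ft_force'],1),'yaw off deg',np.degrees(np.arctan2(-R[1,0],-R[0,0])-.068).round(2),'tilt',R[:,2].round(3))
    print('togo cm',(R.T@(np.r_[p,z]-q)*100).round(2))
def hob(x,y,o=D):
    c,s=np.cos(.068),np.sin(.068); return o+np.array([c*x-s*y,s*x+c*y])
E
python3 - <<'E'
from h import *
a=np.radians(203);togo(hob(.03*np.cos(a),.03*np.sin(a)),.10)
E
```

```text
time: 1.6
position: [0.4226, 0.0209, 0.2265]
ee_rot: [[-0.996, -0.094, -0.005], [-0.094, 0.996, -0.009], [0.006, -0.009, -1.0]]
ft_force: [0.7, 1.0, 0.6]
finger_gap: -0.0
t 1.6 pos [0.4226 0.0209 0.2265] F [0.7 1.  0.6] yaw off deg 1.49 tilt [-0.005 -0.009 -1.   ]
togo cm [ -2.91 -13.18  12.75]
```

```bash
python3 -m crank '[[[-1,-4.4,1,1,1],[-1,-4.4,2,0,1],[-1,-4.4,3,0,1],[0,0,3,0,1],[0,0,2.5,0,1],[0,0,0,0,1],[0,0,0,0,1]]]'
python3 - <<'E'
from h import *
a=np.radians(203);togo(hob(.03*np.cos(a),.03*np.sin(a)),.08)
c=cam('top','t2.png');s=cam('side','s2.png')
cv2.imwrite('pics/m2.png',np.hstack([cv2.resize(cv2.imread('pics/t2.png')[170:300,220:400],(400,289)),cv2.resize(cv2.imread('pics/s2.png')[150:350,140:340],(289,289))]))
E
```

```text
time: 2.48
position: [0.4631, -0.1189, 0.1091]
ee_rot: [[-0.998, -0.067, -0.005], [-0.067, 0.998, -0.009], [0.006, -0.009, -1.0]]
ft_force: [0.1, 0.1, -0.7]
finger_gap: -0.0001
t 2.48 pos [ 0.4631 -0.1189  0.1091] F [ 0.1  0.1 -0.7] yaw off deg -0.03 tilt [-0.005 -0.009 -1.   ]
togo cm [-0.11  1.03  2.9 ]
```

View pics/m2.png

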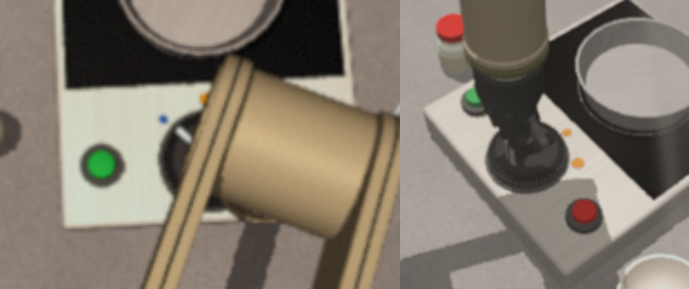

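The fingertip is above the near side of the dial, clear of both keys, and the pointer is still at the off mark. Lowering to contact.

```bash
python3 -m crank '[[[-0.1,1,2,0,1],[0,0,0.6,0,1],[0,0,0.3,0,1],[0,0,0,0,1]]]'; python3 -m crank '[[[0,0,0.3,0,1],[0,0,0.3,0,1]]]'
python3 - <<'E'
from h import *
a=np.radians(203);togo(hob(.03*np.cos(a),.03*np.sin(a)),.075)
E
```

```text
time: 3.08
position: [0.4668, -0.1099, 0.0844]
ee_rot: [[-0.998, -0.069, 0.003], [-0.069, 0.998, -0.012], [-0.002, -0.012, -1.0]]
ft_force: [0.7, 0.3, -0.1]
finger_gap: 0.0001
time: 3.32
position: [0.4676, -0.1105, 0.0794]
ee_rot: [[-0.998, -0.069, 0.005], [-0.069, 0.998, -0.013], [-0.004, -0.013, -1.0]]
ft_force: [-1.8, -0.2, 3.3]
finger_gap: 0.0001
t 3.33 pos [ 0.4676 -0.1105  0.0794] F [-1.8 -0.2  3.3] yaw off deg 0.05 tilt [ 0.005 -0.013 -1.   ]
togo cm [0.41 0.21 0.44]
```

```bash
python3 -m crank '[[[0.2,0,0.3,0,1],[0.1,0,0.25,0,1]]]'; python3 -m crank '[[[0.15,0.3,0.1,0,1],[0.15,0.3,0.1,0,1]]]'
python3 - <<'E'
from h import *
a=np.radians(180);togo(hob(.03*np.cos(a),.03*np.sin(a)),.075)
E
```

```text
time: 3.58
position: [0.4671, -0.1112, 0.0757]
ee_rot: [[-0.998, -0.069, 0.01], [-0.069, 0.998, -0.014], [-0.009, -0.014, -1.0]]
ft_force: [1.1, 0.6, 8.2]
finger_gap: -0.0001
time: 3.82
position: [0.4658, -0.107, 0.0759]
ee_rot: [[-0.998, -0.068, 0.015], [-0.068, 0.998, -0.017], [-0.014, -0.018, -1.0]]
ft_force: [-0.1, -2.1, 7.5]
finger_gap: 0.0
t 3.83 pos [ 0.4658 -0.107   0.0759] F [-0.1 -2.1  7.5] yaw off deg 0.03 tilt [ 0.015 -0.017 -1.   ]
togo cm [0.5  1.01 0.07]
```

```bash
python3 -m crank '[[[0.15,0.4,0.1,0,1],[0.1,0.4,0.1,0,1],[0.1,0.4,0.1,0,1]]]'
python3 - <<'E'
from h import *
a=np.radians(165);togo(hob(.03*np.cos(a),.03*np.sin(a)),.075)
c=cam('top','t3.png');s=cam('side','s3.png')
cv2.imwrite('pics/m3.png',np.hstack([cv2.resize(cv2.imread('pics/t3.png')[190:280,250:390],(467,300)),cv2.resize(cv2.imread('pics/s3.png')[200:300,180:290],(330,300))]))
E
```

```text
time: 4.2
position: [0.4646, -0.0979, 0.0763]
ee_rot: [[-0.997, -0.068, 0.023], [-0.068, 0.997, -0.022], [-0.021, -0.023, -1.0]]
ft_force: [0.0, -1.9, 7.4]
finger_gap: -0.0003
t 4.2 pos [ 0.4646 -0.0979  0.0763] F [ 0.  -1.9  7.4] yaw off deg 0.0 tilt [ 0.023 -0.022 -1.   ]
togo cm [0.34 0.87 0.1 ]
```

View pics/m3.png

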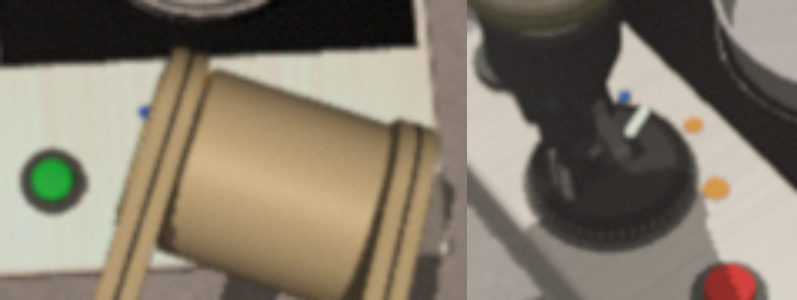

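The pointer has left the blue mark (625,97 in the crop) and is part-way to the first orange mark (693,125). It's following the finger, so I'll continue the arc.

```bash
python3 -m crank '[[[0.05,0.4,0.1,0,1],[0,0.4,0.1,0,1]]]'
python3 - <<'E'
from h import *
a=np.radians(165);togo(hob(.03*np.cos(a),.03*np.sin(a)),.075)
s=cam('side','s4.png')
hsv=cv2.cvtColor(s['img'],cv2.COLOR_RGB2HSV)
w=world(s,[[239.3,236],[234.3,245]],.077);print('prev ptr',(w[:,:2]-D).round(4))
m=cv2.inRange(hsv,(0,0,130),(180,60,255))
v,u=np.nonzero(m);p=world(s,np.c_[u,v],.077);k=np.hypot(*(p[:,:2]-D).T)<.047
q=p[k][:,:2]-D;print(k.sum(),'centroid',q.mean(0).round(4),'angle from hob x ccw',np.arctan2(*q.mean(0)[::-1])-.068)
cv2.imwrite('pics/m4.png',cv2.resize(cv2.imread('pics/s4.png')[200:300,180:290],(660,600)))
E
```

```text
time: 4.55
position: [0.4655, -0.0905, 0.0763]
ee_rot: [[-0.997, -0.067, 0.027], [-0.068, 0.997, -0.023], [-0.025, -0.025, -0.999]]
ft_force: [-0.0, 0.1, 7.5]
finger_gap: 0.0003
t 4.55 pos [ 0.4655 -0.0905  0.0763] F [-0.   0.1  7.5] yaw off deg -0.0 tilt [ 0.027 -0.023 -0.999]
togo cm [0.48 0.15 0.11]
prev ptr [[0.0416 0.0235]
 [0.0222 0.011 ]]
42 centroid [0.0345 0.0114] angle from hob x ccw 0.2498755221733901
```

View pics/m4.png

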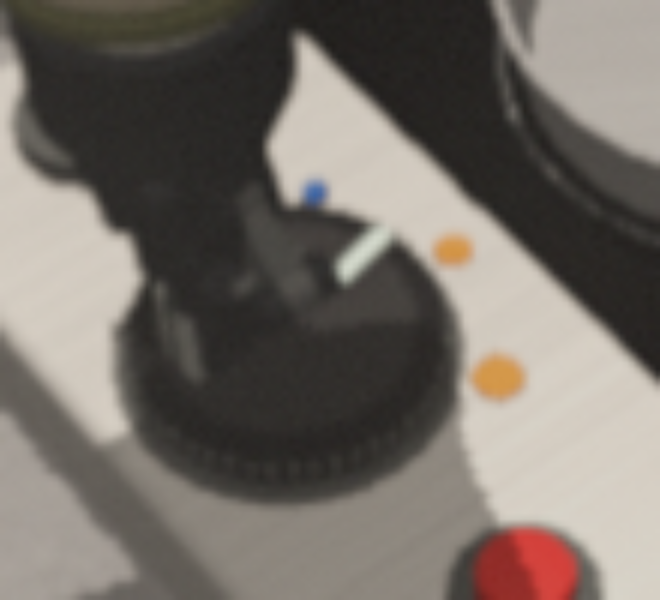

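The pointer is about 0.25 rad short of the middle mark and the drag force has gone, so the dial is past the crest. I'll add a little more arc, then lift.

```bash
python3 -m crank '[[[0,0.4,0.1,0,1],[0,0,-1,0,1],[0,0,-2,0,1],[0,0,-2,0,1],[0,0,0,0,1],[0,0,0,0,1],[0,0,0,0,1]]]'
python3 - <<'E'
from h import *
togo(G,.085)
s=cam('side','s5.png')
hsv=cv2.cvtColor(s['img'],cv2.COLOR_RGB2HSV)
m=cv2.inRange(hsv,(0,0,130),(180,60,255))
v,u=np.nonzero(m);p=world(s,np.c_[u,v],.08);k=np.hypot(*(p[:,:2]-D).T)<.047
q=p[k][:,:2]-D;print(k.sum(),'centroid',q.mean(0).round(4),'angle from hob x ccw',np.arctan2(*q.mean(0)[::-1])-.068)
cv2.imwrite('pics/m5.png',cv2.resize(cv2.imread('pics/s5.png')[200:300,180:290],(440,400)))
E
```

```text
time: 5.48
position: [0.4626, -0.0854, 0.1263]
ee_rot: [[-0.997, -0.067, 0.025], [-0.068, 0.997, -0.023], [-0.024, -0.025, -0.999]]
ft_force: [0.6, 0.1, 1.0]
finger_gap: -0.0
t 5.47 pos [ 0.4626 -0.0854  0.1263] F [0.6 0.1 1. ] yaw off deg 0.0 tilt [ 0.025 -0.023 -0.999]
togo cm [-2.57 10.37  3.93]
59 centroid [0.032  0.0048] angle from hob x ccw 0.08183767058776054
```

View pics/m5.png

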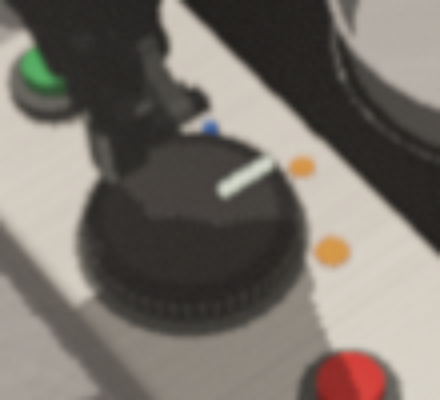

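The pointer now aims at the middle orange mark, 0.08 rad off within measuring error, so the dial has clicked in. Moving to the green key.

```bash
python3 -m crank '[[[-0.9,3.5,0,0,1],[-0.9,3.5,0,0,1],[-0.8,3.5,0,0,1],[0,0,1.5,0,1],[0,0,1.2,0,1],[0,0,0,0,1]]]'
python3 - <<'E'
from h import *
togo(G,.085)
s=cam('side','s6.png')
cv2.imwrite('pics/m6.png',cv2.resize(cv2.imread('pics/s6.png')[170:270,140:250],(440,400)))
E
```

```text
time: 6.28
position: [0.4797, 0.0218, 0.0914]
ee_rot: [[-0.998, -0.065, 0.018], [-0.066, 0.998, -0.023], [-0.017, -0.025, -1.0]]
ft_force: [0.3, 0.4, -0.2]
finger_gap: -0.0004
t 6.28 pos [0.4797 0.0218 0.0914] F [ 0.3  0.4 -0.2] yaw off deg -0.12 tilt [ 0.018 -0.023 -1.   ]
togo cm [-0.23 -0.29  0.65]
```

View pics/m6.png

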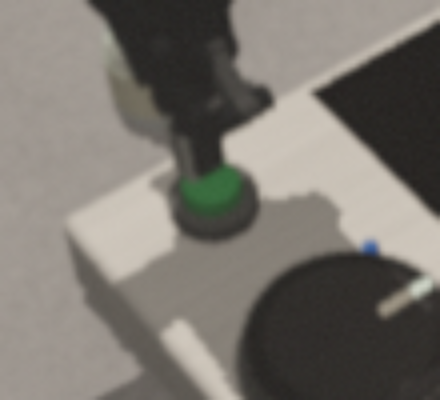

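The fingertip is directly above the green cap (crop 212,185). I'll centre it and press in small steps.

```bash
python3 -m crank '[[[-0.25,-0.3,0.4,0,1],[0,0,0.4,0,1],[0,0,0.3,0,1]]]';  python3 -m crank '[[[0,0,0.3,0,1],[0,0,0.3,0,1]]]'
```

```text
time: 6.7
position: [0.4839, 0.0169, 0.0816]
ee_rot: [[-0.998, -0.063, 0.021], [-0.063, 0.998, -0.024], [-0.019, -0.025, -1.0]]
ft_force: [-0.8, 0.4, 1.3]
finger_gap: -0.0001
time: 6.95
position: [0.484, 0.017, 0.0758]
ee_rot: [[-0.998, -0.063, 0.021], [-0.063, 0.998, -0.023], [-0.019, -0.025, -1.0]]
ft_force: [-7.4, 2.4, 20.4]
finger_gap: -0.0
```

```bash
python3 -m crank '[[[0,0,0.1,0,1],[0,0,0.1,0,1]]]'; python3 - <<'E'
from h import *
s=cam('side','s7.png')
cv2.imwrite('pics/m7.png',cv2.resize(cv2.imread('pics/s7.png')[170:270,140:250],(440,400)))
E
```

```text
time: 7.2
position: [0.4841, 0.017, 0.0759]
ee_rot: [[-0.998, -0.063, 0.02], [-0.064, 0.998, -0.024], [-0.019, -0.025, -1.0]]
ft_force: [-8.7, -0.3, 14.6]
finger_gap: 0.0002
```

View pics/m7.png

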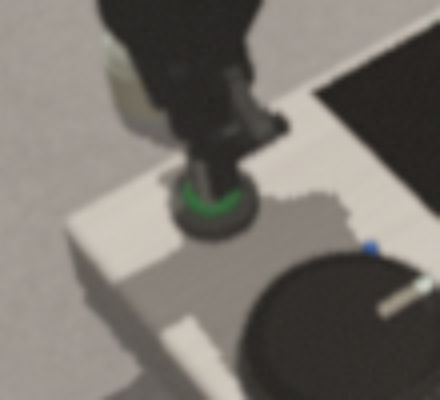

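The green cap is sunk into its housing (212,200), at a hard stop about 6 mm below first contact with 15–20 N on it. Releasing and retreating.

```bash
python3 -m crank '[[[0,0,-1,0,1],[0,0,-3,0,1],[0,0,-5,0,1],[0,0,-4,0,1],[5,0,0,0,1],[5,0,0,0,1],[0,0,0,0,1],[0,0,0,0,1]]]'
python3 - <<'E'
from h import *
togo(G,.085)
c=cam('top','t8.png');s=cam('side','s8.png')
for uv in([259+6,243],[365,239],[208,227]): print(world(c,[uv]).round(4))
cv2.imwrite('pics/m8.png',np.hstack([cv2.resize(cv2.imread('pics/t8.png')[100:290,180:450],(440,310)),cv2.resize(cv2.imread('pics/s8.png')[140:350,140:380],(354,310))]))
E
```

```text
time: 8.25
position: [0.3807, 0.0134, 0.2099]
ee_rot: [[-0.998, -0.064, 0.026], [-0.065, 0.998, -0.025], [-0.024, -0.027, -0.999]]
ft_force: [0.7, 0.0, 0.2]
finger_gap: 0.0003
t 8.25 pos [0.3807 0.0134 0.2099] F [0.7 0.  0.2] yaw off deg -0.19 tilt [ 0.026 -0.025 -0.999]
togo cm [-9.88  0.23 12.73]
[[0.4835 0.0192 0.0794]]
[[ 0.4977 -0.2109  0.0813]]
[[0.5175 0.1523 0.0852]]
```

View pics/m8.png

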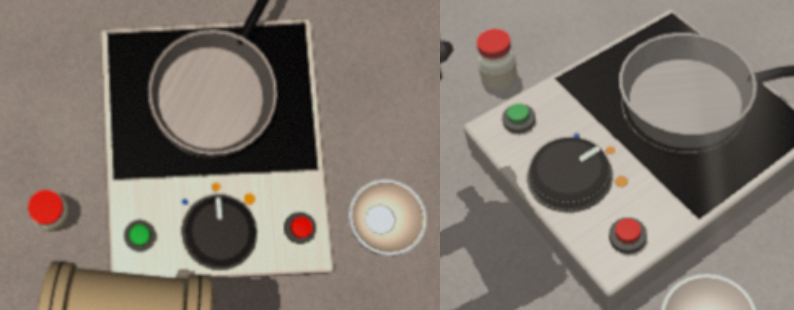

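The pointer is on the middle mark, both keys look out, and the pan, jar and bowl haven't moved. One last numeric check: could the finger have stopped on the housing rim instead of the key's own stop?

```bash
python3 - <<'E'
from h import *
for n in('top','side'):
  P=[]
  for _ in range(4):
    c=cam(n);v,u=np.mgrid[180:340,140:400];P.append(world(c,np.c_[u.ravel(),v.ravel()]))
  p=np.mean(P,0)
  for nm,o in(('green',G),('red',Rd)):
    r=np.hypot(*(p[:,:2]-o).T)
    print(n,nm,[(a,int(((r>=a)&(r<a+.003)).sum()),np.median(p[(r>=a)&(r<a+.003),2]).round(4)) for a in(0,.003,.006,.009,.012,.015,.018,.021,.024)])
  r=np.hypot(*(p[:,:2]-D).T);print('dial',np.median(p[r<.04,2]).round(4))
E
```

```text
top green [(0, 6, np.float64(0.0816)), (0.003, 16, np.float64(0.0817)), (0.006, 26, np.float64(0.0819)), (0.009, 39, np.float64(0.0819)), (0.012, 47, np.float64(0.081)), (0.015, 55, np.float64(0.0719)), (0.018, 72, np.float64(0.072)), (0.021, 73, np.float64(0.0705)), (0.024, 91, np.float64(0.0599))]
top red [(0, 8, np.float64(0.083)), (0.003, 18, np.float64(0.0823)), (0.006, 24, np.float64(0.0825)), (0.009, 38, np.float64(0.0822)), (0.012, 55, np.float64(0.0806)), (0.015, 52, np.float64(0.0722)), (0.018, 66, np.float64(0.0719)), (0.021, 81, np.float64(0.0685)), (0.024, 80, np.float64(0.06))]
dial 0.0806
side green [(0, 5, np.float64(0.0815)), (0.003, 18, np.float64(0.0817)), (0.006, 28, np.float64(0.0818)), (0.009, 45, np.float64(0.0818)), (0.012, 85, np.float64(0.0782)), (0.015, 45, np.float64(0.072)), (0.018, 88, np.float64(0.0712)), (0.021, 116, np.float64(0.065)), (0.024, 61, np.float64(0.0598))]
side red [(0, 9, np.float64(0.082)), (0.003, 26, np.float64(0.0822)), (0.006, 39, np.float64(0.082)), (0.009, 61, np.float64(0.0822)), (0.012, 117, np.float64(0.0803)), (0.015, 67, np.float64(0.0719)), (0.018, 86, np.float64(0.0719)), (0.021, 187, np.float64(0.0679)), (0.024, 96, np.float64(0.06))]
dial 0.0809
```

The housing top is at 72 mm. The key top is at 82 mm and its stop at about 76 mm, so the finger bottomed the key clear of the housing. Both keys are back out at 82 mm.

```bash
python3 -c "
from station import env
print(env.close_job())"
```

```text
the job is handed in; nothing more can be done
None
```

The dial is on its middle mark, the green key was pressed fully in and came back out, and I've handed the job in. It took about 9 s of the 38 s allowed; no verdict is reported on hand-in.

- **Dial:** I rubbed it clockwise with the shut fingertip at about 8 N, 27 mm from the axis. Once I lifted off, it snapped so that the pointer aimed at the middle mark. I measured it 0.08 rad off, which is within my measuring error.
- **Green key:** I pressed with 15–20 N and it stopped at about 76 mm, roughly 6 mm down from its 82 mm top. The housing rim is at 72 mm, so the key reached its own stop.
- **Last checks:** Both keys are back out at about 82 mm. The red key was never approached, the pan, jar and bowl look unmoved, and the arm is clear of everything.

One thing was off: the tool drifted to about 2° of tilt during the moves, and it had no visible effect. No check failed.

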